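# Dot-mark the carrier plates on the pin-marking station

### The arm

A 6-joint arm with a two-finger parallel gripper is mounted at the origin on the work surface. World frame = base frame: x ahead of the robot, y to its left, z up, the work surface at z = 0. Lengths are in m, angles in rad, forces in N, time in s.
With the tool pointing down it reaches from about 0.375 to 0.975 m from the base axis. Payload 3.8 kg.
Tool frame: the origin (TCP) lies midway between the tips of the shut fingers; the grasp point (between the pads) lies 19 mm behind it; x points along the fingers, y is the direction in which the jaws open and shut, and the axes are right-handed (so a half turn about x gives the same grasp; the last joint's range is limited). The gripper opens to 88 mm and grips with 3 to 60 N. Pads are 18 mm wide; open, the fingers measure 123 mm over their backs; the gripper's body (75 mm by 187 mm) begins 45 mm behind the grasp point.
Start: joints at [1.149, 0.264, 1.604, -0, 1.274, -0.037], TCP at [0.253, 0.626, 0.239] pointing down, gripper open.
Joint ranges: [-2.63, 2.63], [-0.94, 2.18], [0.31, 2.57], [-1.31, 4.45], [0, 2.66], [-2.55, 2.55]. Speed limits (rad/s): [2.57, 2.57, 3.14, 3.14, 3.14, 3.14].

### API

Orientations are given as a rotation vector (axis times angle).
In Python, from cell import manip, inverse_kinematics, cams, order gives the robot as it stands. Calls block until the motion is done:
- manip.move_pose(position, orientation): joint-space move of the TCP to a pose.
- manip.move_linear(position, rate=0.15, rot=None): straight line of the TCP; rot=None keeps the orientation; rate is the mean speed in m/s.
- manip.set_joints(angles): joint-space move.
- manip.set_gripper(opening, force=None): finger opening in m; force is the grip in N (None keeps the last); returns when the fingers have stopped.
- manip.dwell(seconds).
- inverse_kinematics(position, orientation): joint angles nearest the present ones, or None.
- manip.state(): the state.
- cams.capture(name): name is "side" or "top"; returns a dict with "image" (400x640x3 uint8, blue, green, red), "z_map" (400x640 float32, m along the optical axis (not along the pixel's ray), 0 where there is no reading), "intrinsics" (3x3 intrinsics, pixels), "k1" (the pictures are not rectified: a ray, as slopes to the right and down, at radius r is drawn at 1 + k1 r^2 times it, then the intrinsics apply), "position" and "orientation" of the camera in the world. Camera axes: x right, y down, z forward; pixel columns grow to the right and rows downward; lengths in m; the calibration is good to about 2 mm. A picture is of the moment at which its call begins.
A pose or a line that the arm cannot do raises manip.IKError and nothing moves.
- order.close_job(): hands the job in, once; it reports no verdict.
The state is a dict: "clock": time; "joint_pos": joint angles; "joint_velocities": joint speeds; "tau": joint torques, N m; "tool_pos": TCP position; "tcp_rot": TCP orientation; "contact_force": force on the tool from outside, world axes, zero at the start; "moment": the same for the moment, N m; "gripper_width": finger opening in m.
Only numpy, scipy, OpenCV 4.12 (cv2) and the standard library are available. Lean on these libraries where they do the work, as an engineer would, in place of code of your own. Each camera call takes 0.05 s, during which the arm holds its last target.

### The job

Set every carrier plate on the bench down flush on the marking station's sliding carriage, each over the pair of pins that its holes match and with its grip tab on the knob side. When all are loaded, mark both rings of every plate, working from the widest plate to the narrowest and on each the left ring (seen from the knob side) before the right: slide the carriage by its knob until the dot in the ring is dead under the tip of the marking pin, then press the plunger fully down for a moment. Finish with the carriage drawn fully out to the front, the plates still home on their pins, and leave the specimen jars where they stand.

Things in the scene. Friction and masses are not known exactly. Their poses are not given: they have to be found in the camera images.
- station: Marking station fixed to the bench: white base plate 360 x 300 x 14 mm; 36 mm steel column at its far left corner (170 mm ahead, 110 mm left of the origin); slim overarm, top 147 mm up, running diagonally to the round white head, 38 mm across, 92 to 150 mm above the bench. Origin: on the bench, 60 mm in front (-x) of the marking tip. x points from the front (knob side) to the back, y left.
- tip (a point): The point of the slender steel marking pin under the head; it moves straight down with the plunger, from 57 mm above the bench (plunger up) to 51 mm (down), where it stops 3 mm above the top of a seated plate (48 mm).
- plunger_top (a point): Centre of the top face of the plunger, a black round cap 34 mm across on top of the head, straight above the tip, 179 mm above the bench when up.
- plunger (a joint): How far the plunger is pressed down, 0 (up) to 0.006 m (fully down); a spring pushes it back, 1.4 N at the top to 5.6 N at full travel.
- saddle (a joint): Position of the cross slide along the station's x: 0 = drawn fully out to the front (towards the robot), 0.13 m = fully in under the head. Moves by hand against about 2.5 N friction and stays where it is left.
- carriage (a joint): Position of the cross slide along the station's y, -0.115 to 0.115 m, growing to the left (+y); same friction, stays where left. Both motions are free together: the carriage slides in any direction in the plane but cannot turn or lift. At its ends it overhangs the base, 26 mm above the bench.
- knob (a point): Black upright knob, 22 mm in diameter, on a tongue 75 mm in front of the carriage's middle; grip it from above to slide the carriage (aluminium plate 265 mm wide, 110 mm deep, 12 mm thick, top 38 mm above the bench). The point is on the knob's axis, 66 mm above the bench; the knob reaches 16 mm above and 18 mm below it. Axes parallel to the station's.
- nest_wide (a point): Where the origin of the wide plate comes to lie when it is home: on the carriage's top face (38 mm above the bench), 85 mm to its left (+y) from the carriage's middle, axes parallel to the station's and to the seated plate's. Its two steel pins, 7 mm thick and 12 mm high with tapered ends, stand 52 mm apart in y, 12 mm further back (+x) than this point.
- nest_middle (a point): Where the origin of the middle plate comes to lie when it is home: on the carriage's top face (38 mm above the bench), 0 mm (the middle) from the carriage's middle, axes parallel to the station's and to the seated plate's. Its two steel pins, 7 mm thick and 12 mm high with tapered ends, stand 40 mm apart in y, 12 mm further back (+x) than this point.
- nest_narrow (a point): Where the origin of the narrow plate comes to lie when it is home: on the carriage's top face (38 mm above the bench), 85 mm to its right (-y) from the carriage's middle, axes parallel to the station's and to the seated plate's. Its two steel pins, 7 mm thick and 12 mm high with tapered ends, stand 28 mm apart in y, 12 mm further back (+x) than this point.
- plate_wide: The wide carrier plate, white plastic, 90 mm (x) x 76 mm (y) x 10 mm, 0.1 to 0.2 kg. Two 9.5 mm through holes 52 mm apart in y, 12 mm behind (+x of) its middle. Upright grip tab centred 20 mm in front (-x) of its middle: 10 mm thick in y, 30 mm long in x, top 50 mm above the underside. Origin: centre of the underside. Home, its x points as the station's. May be absent.
- plate_middle: The middle carrier plate, white plastic, 90 mm (x) x 64 mm (y) x 10 mm, 0.1 to 0.2 kg. Two 9.5 mm through holes 40 mm apart in y, 12 mm behind (+x of) its middle. Upright grip tab centred 20 mm in front (-x) of its middle: 10 mm thick in y, 30 mm long in x, top 50 mm above the underside. Origin: centre of the underside. Home, its x points as the station's. May be absent.
- plate_narrow: The narrow carrier plate, white plastic, 90 mm (x) x 52 mm (y) x 10 mm, 0.1 to 0.2 kg. Two 9.5 mm through holes 28 mm apart in y, 12 mm behind (+x of) its middle. Upright grip tab centred 20 mm in front (-x) of its middle: 10 mm thick in y, 30 mm long in x, top 50 mm above the underside. Origin: centre of the underside. Home, its x points as the station's. May be absent.
- jar_a: Clear specimen jar with a blue lid, 56 mm wide, 70 mm high; left of the station. Bystander, leave it standing where it is. Origin: centre of its underside.
- jar_b: Clear specimen jar with a blue lid, 56 mm wide, 70 mm high; right of the station. Bystander, leave it standing where it is. Origin: centre of its underside.
- jar_c: Clear specimen jar with a blue lid, 48 mm wide, 55 mm high; at the front right. Bystander, leave it standing where it is. Origin: centre of its underside.
- wide_left_mark (a point): Centre of the left one of the two small black rings with a dot, 10 mm across, on the wide plate's top face: 30 mm behind (+x) and 22 mm to the left (+y) of the plate's middle.
- wide_right_mark (a point): Centre of the right one of the two small black rings with a dot, 10 mm across, on the wide plate's top face: 24 mm behind (+x) and 10 mm to the right (-y) of the plate's middle.
- middle_left_mark (a point): Centre of the left one of the two small black rings with a dot, 10 mm across, on the middle plate's top face: 27 mm behind (+x) and 8 mm to the left (+y) of the plate's middle.
- middle_right_mark (a point): Centre of the right one of the two small black rings with a dot, 10 mm across, on the middle plate's top face: 34 mm behind (+x) and 20 mm to the right (-y) of the plate's middle.
- narrow_left_mark (a point): Centre of the left one of the two small black rings with a dot, 10 mm across, on the narrow plate's top face: 34 mm behind (+x) and 14 mm to the left (+y) of the plate's middle.
- narrow_right_mark (a point): Centre of the right one of the two small black rings with a dot, 10 mm across, on the narrow plate's top face: 26 mm behind (+x) and 8 mm to the right (-y) of the plate's middle.
There are look-alikes about, which are no part of the job. Leave any yellow look-alike of the plate_wide alone.

How it is judged:
On the way, in this order (a step that is already met when the one before it is completed fails the run):
1. every plate present lies flush on its own pair of pins, before any is marked (horizontal distance between plate_wide and nest_wide below 0.0035 m and z of plate_wide in the frame of nest_wide below 0.0025 m and angle between each of plate_wide, plate_middle, plate_narrow's own z axis and vertical below 0.04 rad and linear speed of each of plate_wide, plate_middle, plate_narrow below 0.01 m/s and horizontal distance between plate_middle and nest_middle below 0.0035 m and z of plate_middle in the frame of nest_middle below 0.0025 m and horizontal distance between plate_narrow and nest_narrow below 0.0035 m and z of plate_narrow in the frame of nest_narrow below 0.0025 m), for 0.2 s.
2. the left mark of the wide plate is under the tip (within 3 mm) with the plate home and the plunger pressed down (pin point less than 4.8 mm above the mark) (horizontal distance between plate_wide and nest_wide below 0.0035 m and z of plate_wide in the frame of nest_wide below 0.0025 m and angle between plate_wide's own z axis and vertical below 0.04 rad and horizontal distance between wide_left_mark and tip below 0.003 m and z of tip in the frame of wide_left_mark below 0.0048 m), for 0.1 s.
3. the right mark of the wide plate is under the tip (within 3 mm) with the plate home and the plunger pressed down (pin point less than 4.8 mm above the mark) (horizontal distance between plate_wide and nest_wide below 0.0035 m and z of plate_wide in the frame of nest_wide below 0.0025 m and angle between plate_wide's own z axis and vertical below 0.04 rad and horizontal distance between wide_right_mark and tip below 0.003 m and z of tip in the frame of wide_right_mark below 0.0048 m), for 0.1 s.
4. the left mark of the middle plate is under the tip (within 3 mm) with the plate home and the plunger pressed down (pin point less than 4.8 mm above the mark) (horizontal distance between plate_middle and nest_middle below 0.0035 m and z of plate_middle in the frame of nest_middle below 0.0025 m and angle between plate_middle's own z axis and vertical below 0.04 rad and horizontal distance between middle_left_mark and tip below 0.003 m and z of tip in the frame of middle_left_mark below 0.0048 m), for 0.1 s.
5. the right mark of the middle plate is under the tip (within 3 mm) with the plate home and the plunger pressed down (pin point less than 4.8 mm above the mark) (horizontal distance between plate_middle and nest_middle below 0.0035 m and z of plate_middle in the frame of nest_middle below 0.0025 m and angle between plate_middle's own z axis and vertical below 0.04 rad and horizontal distance between middle_right_mark and tip below 0.003 m and z of tip in the frame of middle_right_mark below 0.0048 m), for 0.1 s.
6. the left mark of the narrow plate is under the tip (within 3 mm) with the plate home and the plunger pressed down (pin point less than 4.8 mm above the mark) (horizontal distance between plate_narrow and nest_narrow below 0.0035 m and z of plate_narrow in the frame of nest_narrow below 0.0025 m and angle between plate_narrow's own z axis and vertical below 0.04 rad and horizontal distance between narrow_left_mark and tip below 0.003 m and z of tip in the frame of narrow_left_mark below 0.0048 m), for 0.1 s.
7. the right mark of the narrow plate is under the tip (within 3 mm) with the plate home and the plunger pressed down (pin point less than 4.8 mm above the mark) (horizontal distance between plate_narrow and nest_narrow below 0.0035 m and z of plate_narrow in the frame of nest_narrow below 0.0025 m and angle between plate_narrow's own z axis and vertical below 0.04 rad and horizontal distance between narrow_right_mark and tip below 0.003 m and z of tip in the frame of narrow_right_mark below 0.0048 m), for 0.1 s.
At the end, for the whole second after the job is handed in: Every plate present lies at rest flush on its own pins (within 3.5 mm sideways, 2.5 mm in height, 0.04 rad of tilt), the carriage is drawn out to the front (saddle below 0.012 m) and still, and the plunger is up (all of step 1 and value of joint saddle below 0.012 m and value of joint plunger below 0.0015 m and velocity of joint each of saddle, carriage below 0.01 m/s); the robot touches nothing.
It fails at once if jar a is moved more than 40 mm or knocked over (distance of jar_a from where it was at the start of the episode above 0.04 m or angle between jar_a's own z axis and vertical above 0.5 rad).
It fails at once if jar b is moved more than 40 mm or knocked over (distance of jar_b from where it was at the start of the episode above 0.04 m or angle between jar_b's own z axis and vertical above 0.5 rad).
It fails at once if jar c is moved more than 40 mm or knocked over (distance of jar_c from where it was at the start of the episode above 0.04 m or angle between jar_c's own z axis and vertical above 0.5 rad).
Of plate_wide, plate_middle, plate_narrow only 2 to 3 are there at a start; the rules pass over those that are not, and their reading is None.
At some moment in a run one of plate_wide, plate_middle, plate_narrow may be knocked a few centimetres aside while the robot is not near it.
Once in a run the grip may slacken for a moment while it holds something.
It also fails if it takes over 210 s, if anything falls off the work surface, if the arm or the gripper's body presses on something with over 40 N, if the wrist force passes 120 N, or if a joint passes its speed limit or range.

## Working session

There is one attempt and no reset: what is moved stays moved. The work goes in short steps, each a Python script; the robot and the scene stay as the last script left them, time stands still between calls to the robot, and variables do not carry over. Pictures are saved under pics/ and viewed, and the job is handed in when it is done.

```bash
ls; mkdir -p pics; cat > h.py <<'E'
import numpy as np, cv2
from scipy.spatial.transform import Rotation as R
from cell import manip, inverse_kinematics, cams, order
def snap(n):
    c=cams.capture(n); return c
def camR(c):
    o=np.array(c["orientation"],float)
    return R.from_rotvec(o).as_matrix() if o.size==3 else (o if o.shape==(3,3) else R.from_quat(o).as_matrix())
def rays(c,uv):
    K=np.array(c["intrinsics"],float);k1=float(c["k1"])
    uv=np.atleast_2d(np.array(uv,float))
    d=(uv-[K[0,2],K[1,2]])/[K[0,0],K[1,1]]
    u=d.copy()
    for _ in range(30): u=d/(1+k1*(u**2).sum(1,keepdims=True))
    return np.c_[u,np.ones(len(u))]
def onplane(c,uv,z):
    r=rays(c,uv)@camR(c).T; p=np.array(c["position"],float)
    return p+r*((z-p[2])/r[:,2])[:,None]
def depthpts(c,uv):
    uv=np.atleast_2d(np.array(uv)).astype(int)
    z=c["z_map"][uv[:,1],uv[:,0]]
    return np.array(c["position"])+(rays(c,uv)*z[:,None])@camR(c).T
def proj(c,P):
    P=np.atleast_2d(P); q=(P-np.array(c["position"]))@camR(c)
    s=q[:,:2]/q[:,2:]; K=np.array(c["intrinsics"])
    s=s*(1+c["k1"]*(s**2).sum(1,keepdims=True))
    return s*[K[0,0],K[1,1]]+[K[0,2],K[1,2]]
E
python3 - <<'E'
from h import *
for n in("top","side"):
    c=snap(n); cv2.imwrite(f"pics/{n}0.png",c["image"]); print(n,c["intrinsics"],c["k1"],c["position"],c["orientation"])
print(manip.state())
E
```

```text
pics
top [[479.06867428   0.         319.31387695]
 [  0.         479.06867428 200.17730203]
 [  0.           0.           1.        ]] 0.043978528970509335 [0.38345373 0.01051861 1.6504281 ] [-2.15485009  2.18491964 -0.07957068]
side [[383.498972     0.         313.64523896]
 [  0.         383.498972   202.50686085]
 [  0.           0.           1.        ]] -0.028534893036951243 [-0.13227912 -0.52601466  0.7816607 ] [-2.09225387  0.91345039 -0.46869467]
{'clock': 0.1, 'joint_pos': array([ 1.14905350e+00,  2.64674538e-01,  1.60522459e+00, -3.42066122e-06,
        1.27368816e+00, -3.68922235e-02]), 'joint_velocities': array([ 0.00023142, -0.00235863, -0.00307979, -0.00070138, -0.0003981 ,
        0.00125021]), 'tau': array([-2.13352369e-04, -5.03616500e+01, -3.58070362e+01,  7.30530219e-02,
        2.33773934e-02, -4.76515697e-05]), 'tool_pos': array([0.25314742, 0.62504947, 0.23752165]), 'tcp_rot': array([ 0.30040713,  1.55007872, -0.30347511]), 'contact_force': array([ 0.50582934, -0.73448516, -0.65196984]), 'moment': array([0.04609513, 0.01315308, 0.01025285]), 'gripper_width': 0.08768558357154578}
```

View pics/top0.png

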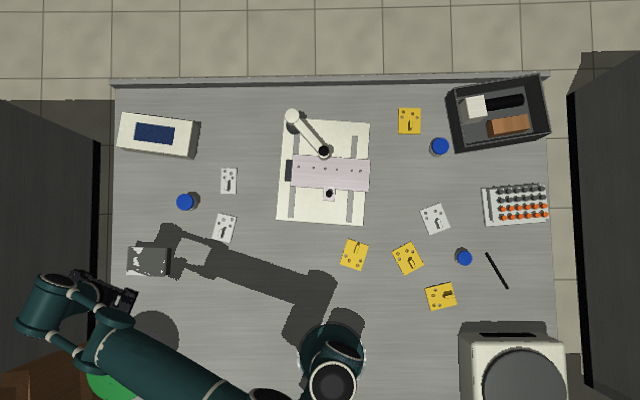

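View pics/side0.png

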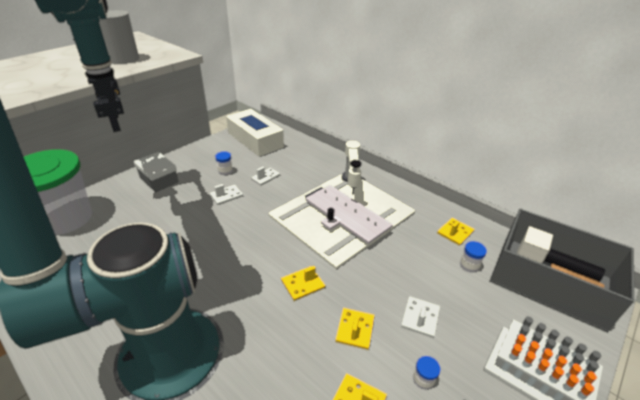

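The top view shows the candidates for a plate. White ones are at (229,180), (224,228) and (434,219). Yellow look-alikes are at (409,120), (353,254), (407,257) and (440,295). There's also a grey box at (148,262). By the description I choose the three white ones, and I'll check them in a close crop.

```bash
python3 - <<'E'
from h import *
im=cv2.imread("pics/top0.png")
def cr(x,y,w=38,h=30): return cv2.resize(im[y-h:y+h,x-w:x+w],(380,300),interpolation=cv2.INTER_CUBIC)
a=np.hstack([cr(229,180),cr(224,228)]);b=np.hstack([cr(434,219),cr(325,180,60,47)])
cv2.imwrite("pics/crop0.png",np.vstack([a,b]))
E
```

```text
(no output)
```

View pics/crop0.png

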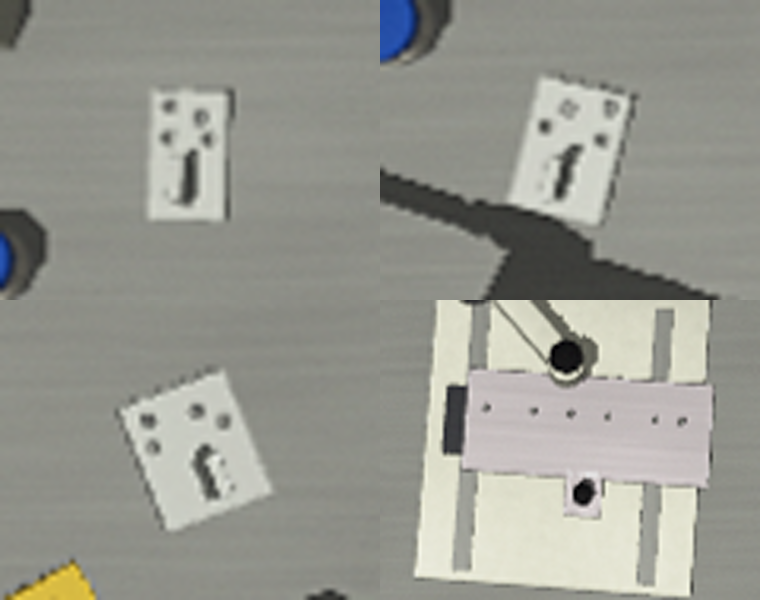

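The crop confirms three white plates, all with the tab on the near side: narrow (top left), middle (top right) and wide (bottom left). The station's carriage is partly in. Next I measure poses.

```bash
cat >> h.py <<'E'
SZ={'wide':(.090,.076),'middle':(.090,.064),'narrow':(.090,.052)}
def plates(c,verb=True):
    im=c["image"]; hsv=cv2.cvtColor(im,cv2.COLOR_BGR2HSV)
    m=((hsv[...,2]>185)&(hsv[...,1]<25)).astype(np.uint8)*255
    m=cv2.morphologyEx(m,cv2.MORPH_CLOSE,np.ones((5,5),np.uint8))
    out=[]
    for k in cv2.findContours(m,cv2.RETR_EXTERNAL,cv2.CHAIN_APPROX_NONE)[0]:
        if not 250<cv2.contourArea(k)<900: continue
        P=onplane(c,k.reshape(-1,2),0.010)
        (cx,cy),(w,h),a=cv2.minAreaRect((P[:,:2]*1000).astype(np.float32))
        px=1.65/479*1000
        out.append((cx/1000,cy/1000,w+px,h+px,a,k.reshape(-1,2).mean(0)))
        if verb: print("rect",np.round(out[-1][:5],3),out[-1][5].round(1))
    return out
E
python3 - <<'E'
from h import *
c=snap("top"); plates(c)
im=c["image"]; hsv=cv2.cvtColor(im,cv2.COLOR_BGR2HSV)
for p in [(300,205),(330,175),(229,190),(434,212),(355,130),(218,222),(440,146),(250,250)]: print(p,hsv[p[1],p[0]],depthpts(c,[p]).round(4))
uv=[(324,151),(329.5,194)]
print(onplane(c,uv[:1],.179),onplane(c,uv[1:],.082))
# whole station crop x6
cv2.imwrite("pics/st0.png",cv2.resize(im[100:232,265:385],(720,792),interpolation=cv2.INTER_CUBIC)[:600])
E
```

```text
rect [ 0.437  0.363 65.217 91.93  76.086] [223.3 227.8]
rect [ 0.458 -0.359 90.785 77.922 20.243] [434.6 218.9]
rect [6.0000e-01 3.4700e-01 9.0822e+01 5.1826e+01 8.4000e-02] [228. 181.]
rect [ 0.846 -0.514 75.293 63.277  8.827] [476.3 105.9]
(300, 205) [ 28  20 228] [[0.5113 0.0991 0.0149]]
(330, 175) [  0  10 200] [[ 0.6107 -0.005   0.034 ]]
(229, 190) [ 39  12 144] [[0.5659 0.3415 0.0208]]
(434, 212) [ 39  12 146] [[ 0.4813 -0.358   0.0088]]
(355, 130) [ 30  21 206] [[ 0.7692 -0.0941  0.0148]]
(218, 222) [ 35  15 104] [[0.4574 0.3813 0.0088]]
(440, 146) [111 207 158] [[ 0.6976 -0.3721  0.0665]]
(250, 250) [ 39  12 149] [[ 0.3602  0.2734 -0.0029]]
[[0.66585455 0.01387777 0.179     ]] [[ 0.5409957  -0.00198192  0.082     ]]
```

View pics/st0.png

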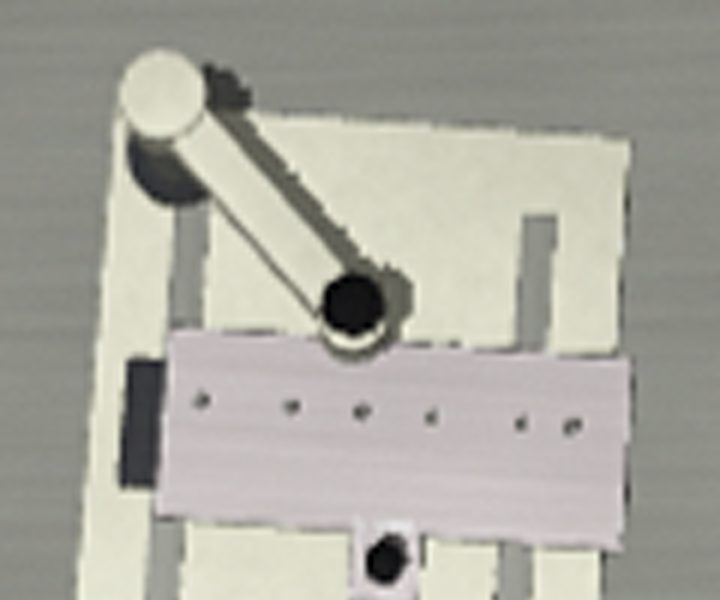

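The station crop shows the head cap at about (324,151), the carriage with six pins, and the knob at about (329,193). Now the carriage rectangle, cap and yaw.

```bash
cat >> h.py <<'E'
def carriage(c,verb=True):
    im=c["image"].astype(int); hsv=cv2.cvtColor(c["image"],cv2.COLOR_BGR2HSV)
    # pinkish: blue >= green+4
    m=((im[...,0]-im[...,1]>3)&(im[...,2]-im[...,1]>3)&(hsv[...,2]>150)).astype(np.uint8)*255
    m[:80]=0; m[260:]=0; m[:,:230]=0; m[:,420:]=0
    m=cv2.morphologyEx(m,cv2.MORPH_OPEN,np.ones((19,19),np.uint8))
    k=max(cv2.findContours(m,cv2.RETR_EXTERNAL,cv2.CHAIN_APPROX_NONE)[0],key=cv2.contourArea)
    P=onplane(c,k.reshape(-1,2),0.038)
    r=cv2.minAreaRect((P[:,:2]*1000).astype(np.float32))
    if verb: print("carriage",r, cv2.boundingRect(k))
    return r
def dark(c,box,z,thr=60):
    x0,y0,x1,y1=box; g=c["image"][y0:y1,x0:x1].max(2)
    m=(g<thr).astype(np.uint8)
    k=max(cv2.findContours(m,cv2.RETR_EXTERNAL,cv2.CHAIN_APPROX_NONE)[0],key=cv2.contourArea).reshape(-1,2)+[x0,y0]
    (u,v),rad=cv2.minEnclosingCircle(k.astype(np.float32)); 
    return (u,v),rad,onplane(c,[(u,v)],z)[0]
E
python3 - <<'E'
from h import *
c=snap("top"); r=carriage(c)
print(dark(c,(310,138,337,165),.179)); print(dark(c,(320,184,340,205),.082))
# base yaw: yellowish white mask
im=c["image"].astype(int)
m=((im.max(2)>190)&(im[...,2]-im[...,0]>12)).astype(np.uint8)*255
m[:80]=0;m[260:]=0;m[:,:260]=0;m[:,:]=cv2.morphologyEx(m,cv2.MORPH_CLOSE,np.ones((3,3),np.uint8))
m[:,380:]=0
ys,xs=np.nonzero(m); P=onplane(c,np.c_[xs,ys],.014)
print(cv2.minAreaRect((P[:,:2]*1000).astype(np.float32)))
for p in [(310,160),(300,175),(360,180)]: print(c["image"][p[1],p[0]])
E
```

```text
Traceback (most recent call last):
  File "h.py", line 48, in carriage
    k=max(cv2.findContours(m,cv2.RETR_EXTERNAL,cv2.CHAIN_APPROX_NONE)[0],key=cv2.contourArea)
ValueError: max() iterable argument is empty
```

```bash
sed -i 's/im\[...,0\]-im\[...,1\]>3)&(im\[...,2\]-im\[...,1\]>3)/im[...,0]-im[...,1]>1)\&(im[...,2]-im[...,1]>1)/' h.py; cat > t.py <<'E'
from h import *
c=snap("top")
for p in [(310,160),(300,175),(360,180),(345,170),(300,205),(250,180)]: print(c["image"][p[1],p[0]])
r=carriage(c)
print(dark(c,(310,138,337,165),.179)); print(dark(c,(320,184,340,205),.082))
im=c["image"].astype(int)
m=((im.max(2)>190)&(im[...,2]-im[...,0]>9)).astype(np.uint8)*255
m[:80]=0;m[260:]=0;m[:,:260]=0
m[:,380:]=0
m=cv2.morphologyEx(m,cv2.MORPH_OPEN,np.ones((3,3),np.uint8))
ys,xs=np.nonzero(m); P=onplane(c,np.c_[xs,ys],.014)
print(cv2.minAreaRect((P[:,:2]*1000).astype(np.float32)))
E
python3 t.py
```

```text
[184 185 192]
[191 191 200]
[190 191 198]
[186 187 195]
[209 227 228]
[139 147 146]Traceback (most recent call last):
  File "t.py", line 4, in <module>
    r=carriage(c)
  File "h.py", line 48, in carriage
    k=max(cv2.findContours(m,cv2.RETR_EXTERNAL,cv2.CHAIN_APPROX_NONE)[0],key=cv2.contourArea)
ValueError: max() iterable argument is empty
```

```bash
sed -i 's/(im\[...,0\]-im\[...,1\]>1)&(im\[...,2\]-im\[...,1\]>1)/(im[...,2]-im[...,1]>4)/; s/MORPH_OPEN,np.ones((19,19),np.uint8))/MORPH_OPEN,np.ones((15,15),np.uint8)) if 1 else m/; s/    m\[:80\]=0; m\[260:\]=0; m\[:,:230\]/    m=cv2.morphologyEx(m,cv2.MORPH_CLOSE,np.ones((5,5),np.uint8)); m[:80]=0; m[260:]=0; m[:,:230]/' h.py; python3 t.py
```

```text
[185 186 193]
[191 191 199]
[189 191 197]
[186 187 195]
[210 227 228]
[139 147 145]
carriage ((616.6651611328125, -5.3653717041015625), (261.75347900390625, 111.12335968017578), 85.22235870361328) (292, 156, 77, 35)
((323.30767822265625, 150.15383911132812), 5.163132667541504, array([0.66855214, 0.01599335, 0.179     ]))
((328.625, 193.0), 3.300194501876831, array([0.54434402, 0.00084615, 0.082     ]))
((584.2847290039062, 12.479232788085938), (317.9620056152344, 504.9743957519531), 84.84832000732422)
```

```bash
cat >> h.py <<'E'
def rot(phi):
    """tool down, jaw axis horizontal at angle phi from world +y; picks the half turn with smaller joint6"""
    out=[]
    Y=np.array([-np.sin(phi),np.cos(phi),0]);X=np.array([0,0,-1.])
    for s in(1,-1):
        out.append(R.from_matrix(np.c_[X,s*Y,np.cross(X,s*Y)]).as_rotvec())
    return out
def best(p,phi):
    b=None
    for r in rot(phi):
        q=inverse_kinematics(np.array(p),r)
        if q is None: continue
        if b is None or abs(q[5])<abs(b[1][5]): b=(r,q)
    return b
def goto(p,phi):
    r,q=best(p,phi); manip.move_pose(np.array(p),r); return r
def st(t=""):
    s=manip.state(); print(t,"t=%.1f"%s["clock"],"tcp",s["tool_pos"].round(4),"F",s["contact_force"].round(2),"w %.4f"%s["gripper_width"]); return s
E
python3 - <<'E'
from h import *
psi=np.radians(-4.8)
k=np.array([.5425,.001])
for a in(0,np.pi/2): print(best([*k,.054],psi+a))
goto([*k,.2],psi); st()
manip.set_gripper(.05,15)
manip.move_linear([*k,.054]); st()
c=snap("side"); cv2.imwrite("pics/side1.png",c["image"][120:320,200:460].repeat(2,0).repeat(2,1))
manip.set_gripper(0.0,8); st("closed")
E
```

```text
(array([ 0.06579389,  1.56979473, -0.06579389]), array([-4.40713545e-02,  2.04494877e-01,  2.05028303e+00, -4.44089210e-16,
        8.86814750e-01, -1.53109188e+00]))
(array([ 1.27064093,  1.16841423, -1.27064093]), array([-0.04407135,  0.20449488,  2.05028303,  0.        ,  0.88681475,
        0.03970445]))
 t=2.8 tcp [0.5427 0.0017 0.2001] F [-0.53  0.07  0.01] w 0.0883
 t=4.6 tcp [0.5435 0.001  0.0549] F [ 0.11  0.2  -1.11] w 0.0496
closed t=5.2 tcp [0.5427 0.001  0.0543] F [-0.21  0.37  2.26] w 0.0214
```

View pics/side1.png

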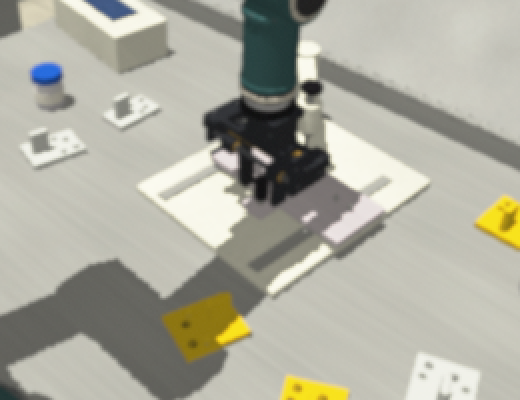

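The knob is gripped at 21 mm width (expected 22). Next: pull it out to the front stop.

```bash
python3 - <<'E'
from h import *
psi=np.radians(-4.8); ex=np.array([np.cos(psi),np.sin(psi)]); ey=np.array([-ex[1],ex[0]])
manip.set_gripper(0,25)
k0=manip.state()["tool_pos"][:2]
for i in range(1,16):
    t=k0-ex*.01*i+ey*min(.025,.0025*i)
    manip.move_linear([*t,.054],rate=.08); manip.dwell(.15)
    s=st(i)
    if abs(s["contact_force"][:2]@ex)>7: break
E
```

```text
1 t=5.8 tcp [0.5325 0.0042 0.0542] F [-2.37 -2.01  6.87] w 0.0210
2 t=6.2 tcp [0.5228 0.0076 0.0543] F [-2.28 -1.35  6.61] w 0.0212
3 t=6.7 tcp [0.513  0.0111 0.0542] F [-0.92 -1.62  5.92] w 0.0210
4 t=7.1 tcp [0.5031 0.0145 0.0542] F [-1.8  -2.13  7.  ] w 0.0216
5 t=7.5 tcp [0.4932 0.0178 0.0542] F [-2.76 -1.19  6.25] w 0.0214
6 t=7.9 tcp [0.4833 0.0212 0.0542] F [-1.98 -1.38  6.51] w 0.0212
7 t=8.4 tcp [0.4734 0.0246 0.0542] F [-2.07 -0.24  6.84] w 0.0208
8 t=8.8 tcp [0.4635 0.0279 0.0542] F [-2.34 -1.25  6.42] w 0.0213
9 t=9.2 tcp [0.4555 0.0312 0.0543] F [ 4.13 -1.34  0.65] w 0.0208
10 t=9.6 tcp [0.4524 0.034  0.0553] F [ 22.05  -2.82 -15.86] w 0.0209
```

```bash
python3 - <<'E'
from h import *
psi=np.radians(-4.8); ex=np.array([np.cos(psi),np.sin(psi)]); ey=np.array([-ex[1],ex[0]])
p=manip.state()["tool_pos"]
t=p[:2]+ex*.003
manip.move_linear([*t,.054],rate=.05); st("back")
manip.set_gripper(.05); manip.dwell(.2); s=st("open")
r=goto([*t,.054],psi+np.pi/2)
manip.set_gripper(0,4);manip.dwell(.3); st("x-grip")
manip.set_gripper(.05); manip.dwell(.2); st("open")
manip.move_linear([*t,.25],rate=.25)
q=best([.40,.35,.3],psi); goto([.35,.45,.35],psi)
c=snap("top"); cv2.imwrite("pics/top2.png",c["image"]); plates(c); r=carriage(c)
print(dark(c,(310,138,337,165),.179)); 
E
```

```text
back t=10.0 tcp [0.4567 0.0337 0.0551] F [ 2.51 -1.71  7.31] w 0.0212
open t=10.8 tcp [0.4554 0.0338 0.054 ] F [ 0.13  0.15 -0.51] w 0.0497
x-grip t=13.1 tcp [0.4574 0.0336 0.0544] F [ 5.41 -0.3  -4.34] w 0.0220
open t=13.8 tcp [0.4554 0.0338 0.054 ] F [-1.26 -0.39  0.34] w 0.0501
rect [ 0.458 -0.359 90.98  78.677 20.292] [434.7 218.7]
rect [ 0.604  0.347 84.221 51.85   0.087] [228.6 178.8]
rect [ 0.846 -0.514 74.992 63.905  8.383] [476.2 105.9]
carriage ((532.2136840820312, 26.620887756347656), (263.0561218261719, 111.41554260253906), 84.94461059570312) (283, 180, 78, 36)
((323.23529052734375, 150.11764526367188), 5.123157024383545, array([0.6686697 , 0.01621687, 0.179     ]))
```

View pics/top2.png

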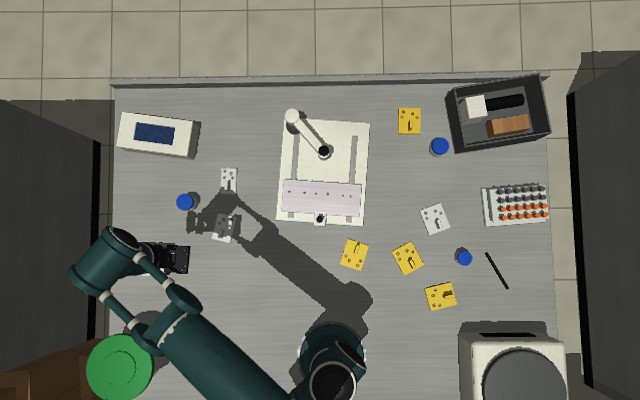

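Contact and camera agree on the knob (0.4575, 0.0335). Now refine station yaw with line fits.

```bash
python3 - <<'E'
from h import *
c=snap("top"); im=c["image"].astype(float)
def edge(col0,col1,z,axis,chan,lohi):
    pass
from scipy.optimize import least_squares
# carriage back edge: per column, red-green? use saturation-like R-G and R-B step: sub-pixel via gradient centroid
def fit(img,cols,r0fun,half,z,vert):
    pts=[]
    for u in cols:
        r0=int(round(r0fun(u)))
        line=img[r0-half:r0+half+1,u] if not vert else img[u,r0-half:r0+half+1]
        g=np.abs(np.diff(line)); g[g<g.max()*.3]=0
        e=r0-half+.5+(g*np.arange(len(g))).sum()/g.sum()
        pts.append((u,e) if not vert else (e,u))
    P=onplane(c,pts,z)[:,:2]
    for _ in range(3):
        vx,vy,x0,y0=cv2.fitLine(P.astype(np.float32),cv2.DIST_HUBER,0,1e-4,1e-4).ravel()
        res=(P-[x0,y0])@[-vy,vx]; P=P[np.abs(res)<2.5*res.std()+1e-5]
    return np.degrees(np.arctan2(vy,vx)),res.std()*1000,len(P),(x0,y0)
g=im.mean(2)
# use G channel (base green higher than carriage)
G=im[...,0:2].mean(2)
print("car back",fit(G,range(290,350),lambda u:180+(u-283)*.085,4,.038,False))
b=im.mean(2)
print("base left",fit(b,range(140,220),lambda v:281-(v-140)*.06,5,.014,True))
print("base right",fit(b,range(130,178),lambda v:369.5-(v-130)*.06,5,.014,True))
print("base back",fit(b,range(315,365),lambda u:119+(u-305)*.07,4,.014,False))
cv2.imwrite("pics/st2.png",cv2.resize(c["image"][100:235,270:380],(594,729)[::1],interpolation=cv2.INTER_CUBIC)[129:])
E
```

```text
car back (np.float32(85.035904), np.float64(0.7798608471501898), 58, (np.float32(0.5887737), np.float32(0.015052104)))
base left (np.float32(-4.250106), np.float64(2.416494920442132), 80, (np.float32(0.62971795), np.float32(0.16743253)))
base right (np.float32(-5.25469), np.float64(0.969245536246394), 48, (np.float32(0.7153821), np.float32(-0.13766614)))
base back (np.float32(85.06757), np.float64(0.9029879411557611), 50, (np.float32(0.80265003), np.float32(-0.04898243)))
```

View pics/st2.png

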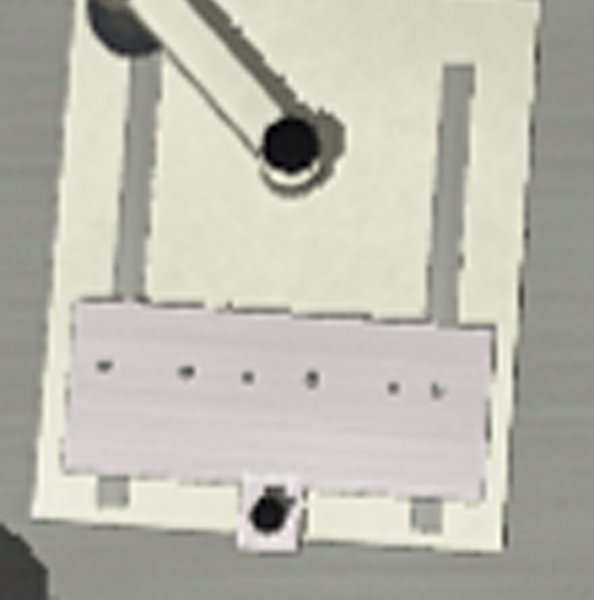

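```bash
cat >> h.py <<'E'
PSI=np.radians(-5.0); EX=np.array([np.cos(PSI),np.sin(PSI)]); EY=np.array([-EX[1],EX[0]])
OFF={'wide':.085,'middle':0.,'narrow':-.085}
def find(c,name):
    """plate pose (x,y,yaw) from the top view; tab on the robot side within +-90 deg"""
    for cx,cy,w,h,a,uv in plates(c,False):
        if cx>.8: continue
        L,S=max(w,h),min(w,h)
        th=a if w>=h else a+90
        th=(th+90)%180-90
        if abs(L-90)<5 and abs(S-SZ[name][1]*1000)<4.5: return cx,cy,np.radians(th),L,S,uv
    return None
def pick(x,y,yaw,gz=.016,force=25):
    px=np.array([np.cos(yaw),np.sin(yaw)]); t=np.array([x,y])-.020*px
    goto([*t,.14],yaw+np.pi/2); manip.set_gripper(.05,4)
    manip.move_linear([*t,gz],rate=.12); s=st("down")
    manip.set_gripper(0,4); s=st("lengthwise (30)")
    manip.set_gripper(.05); 
    # tab centre along px is now at tcp
    r=goto([*t,gz],yaw); manip.dwell(.2); st("turned")
    manip.set_gripper(0,5); s=st("across (10)"); manip.set_gripper(0,force)
    manip.dwell(.2); s=st("gripped")
    return s
E
python3 - <<'E'
from h import *
c=snap("top"); f=find(c,'wide'); print(f)
pick(*f[:3])
c=snap("side");cv2.imwrite("pics/side3.png",cv2.resize(c["image"][200:400,300:560],None,fx=2.5,fy=2.5))
E
```

```text
(0.45829177856445313, -0.35929705810546875, np.float64(0.35416097690689186), 90.98029805225221, 78.67691517871705, array([434.71264368, 218.74712644]))
down t=20.9 tcp [ 0.4402 -0.3668  0.0169] F [-0.36 -0.85 -0.3 ] w 0.0498
lengthwise (30) t=21.3 tcp [ 0.4397 -0.3667  0.0167] F [-1.67  0.04  3.92] w 0.0297
turned t=23.4 tcp [ 0.4395 -0.3662  0.016 ] F [0.18 0.2  0.21] w 0.0497
across (10) t=24.1 tcp [ 0.4395 -0.3661  0.016 ] F [-0.49  0.16  0.36] w 0.0099
gripped t=24.5 tcp [ 0.4395 -0.3662  0.016 ] F [-0.45  1.56  0.41] w 0.0098
```

View pics/side3.png

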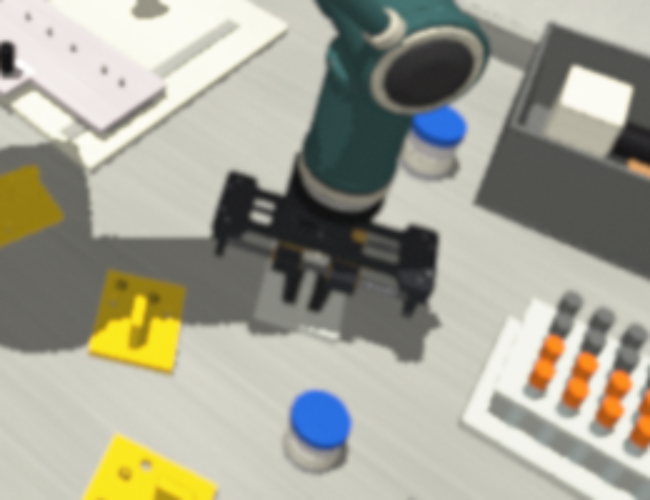

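Tab gripped (29.7 mm and 9.8 mm, as expected). Now carry and place.

```bash
cat >> h.py <<'E'
def near_rot(phi):
    cur=R.from_rotvec(manip.state()["tcp_rot"])
    return min(rot(phi),key=lambda r:(cur.inv()*R.from_rotvec(r)).magnitude())
KN=np.array([.4575,.0337])
def nest(name,kn=None):
    kn=KN if kn is None else kn
    return kn+.075*EX+OFF[name]*EY
def carry(name,gz=.016,lift=.125):
    p=manip.state()["tool_pos"]; manip.move_linear([p[0],p[1],gz+.03],rate=.1); s=st("lift")
    manip.move_linear([p[0],p[1],gz+lift],rate=.15)
    t=nest(name)-.020*EX; r=near_rot(PSI)
    manip.move_linear([*t,gz+lift],rate=.15,rot=r); manip.dwell(.3); s=st("over")
    print("target",t)
    return t
def lower(t,gz=.016):
    for h in(.056,.051,.047,.044,.042,.040,.038):
        manip.move_linear([*t,gz+h],rate=.04); manip.dwell(.15); s=st("h%.3f"%h)
        if s["contact_force"][2]>14: print("RESIST"); return False
    return True
E
python3 - <<'E'
from h import *
t=carry('wide'); 
c=snap("side");cv2.imwrite("pics/side4.png",cv2.resize(c["image"][80:330,190:500],None,fx=2.4,fy=2.4))
E
```

```text
lift t=25.0 tcp [ 0.4398 -0.3666  0.0466] F [-0.12  0.28 -2.1 ] w 0.0100
over t=29.5 tcp [0.5197 0.1135 0.141 ] F [ 0.2  -0.78 -1.54] w 0.0101
target [0.51969895 0.11358298]
```

View pics/side4.png

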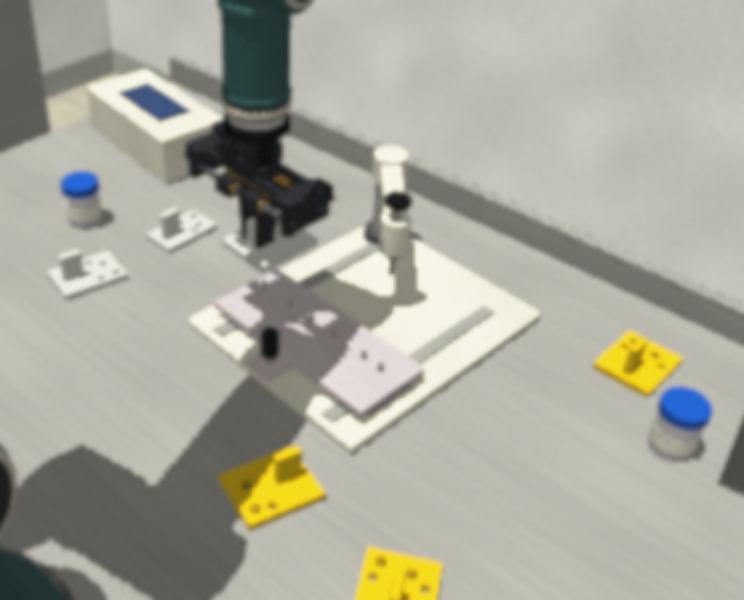

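The plate is held over its nest by the tab. Lowering.

```bash
python3 - <<'E'
from h import *
t=nest('wide')-.020*EX
print(lower(t))
E
```

```text
h0.056 t=31.6 tcp [0.5198 0.1136 0.0722] F [-1.05  0.45 -2.12] w 0.0102
h0.051 t=32.0 tcp [0.5197 0.1136 0.0669] F [ 0.44  0.3  -1.81] w 0.0102
h0.047 t=32.4 tcp [0.5197 0.1136 0.0629] F [-1.52  0.19 -1.04] w 0.0099
h0.044 t=32.8 tcp [0.5197 0.1136 0.06  ] F [-0.24 -0.4  -1.57] w 0.0096
h0.042 t=33.2 tcp [0.5197 0.1136 0.058 ] F [ 0.03  0.17 -0.88] w 0.0098
h0.040 t=33.6 tcp [0.5197 0.1136 0.056 ] F [-0.01 -0.18 -0.93] w 0.0099
h0.038 t=34.0 tcp [0.5197 0.1136 0.054 ] F [ 0.7   1.37 -0.86] w 0.0098
True
```

```bash
cat >> h.py <<'E'
def release(t,gz=.016):
    manip.set_gripper(.03); manip.dwell(.15); st("released")
    manip.move_linear([*t,gz+.038+.1],rate=.15)
E
python3 - <<'E'
from h import *
release(nest('wide')-.020*EX)
goto([.45,-.25,.3],0)
c=snap("top"); cv2.imwrite("pics/top5.png",cv2.resize(c["image"][110:260,200:360],(640,600),interpolation=cv2.INTER_CUBIC))
carriage(c)
for n in('narrow','middle'): print(find(c,n))
E
```

```text
released t=34.6 tcp [0.5197 0.1136 0.054 ] F [-0.64 -0.02  1.21] w 0.0296
carriage ((530.11865234375, -15.268951416015625), (172.72772216796875, 111.66395568847656), 88.8265380859375) (308, 182, 52, 34)
(0.6002926025390625, 0.3473124694824219, np.float64(0.0015259967661762327), 91.09813405078737, 51.879933367193615, array([227.90666667, 180.73333333]))
(0.4377041015625, 0.36261190795898435, np.float64(-0.23972817394900875), 92.7320299248108, 66.94352055591432, array([223.27160494, 227.74074074]))
```

View pics/top5.png

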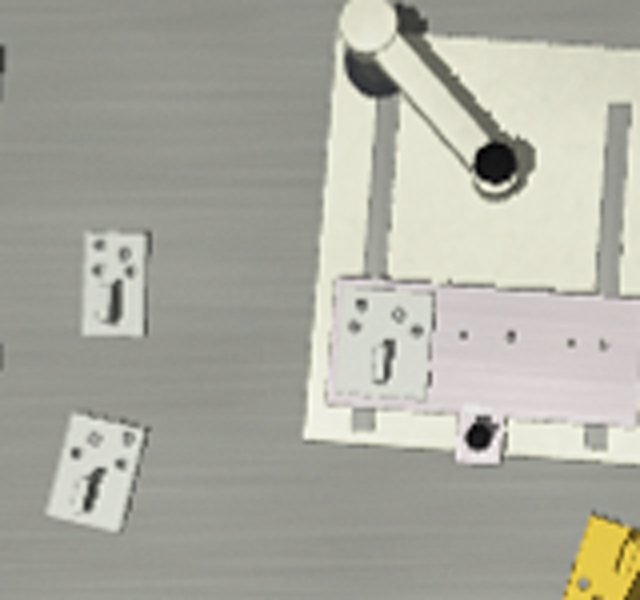

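The wide plate is square on its nest at crop (385,340). The narrow (115,285) and middle (97,470) plates are undisturbed. Next the middle plate.

```bash
python3 - <<'E'
from h import *
c=snap("top"); f=find(c,'middle')
s=pick(*f[:3])
if abs(s["gripper_width"]-.01)<.0015:
    t=carry('middle'); s=st()
    if abs(s["gripper_width"]-.01)<.0015: print(lower(t))
E
```

```text
down t=41.0 tcp [0.419  0.3679 0.0169] F [ 0.34 -0.22  0.88] w 0.0501
lengthwise (30) t=41.4 tcp [0.4184 0.3677 0.0167] F [-2.17 -0.11  5.  ] w 0.0298
turned t=43.5 tcp [0.4183 0.3673 0.016 ] F [ 0.61 -0.33 -0.51] w 0.0500
across (10) t=44.2 tcp [0.4182 0.3673 0.016 ] F [ 0.19 -1.63  0.17] w 0.0095
gripped t=44.6 tcp [0.4182 0.3673 0.016 ] F [-0.33 -0.48  1.24] w 0.0101
lift t=45.0 tcp [0.4186 0.3677 0.0466] F [ 0.11  0.16 -0.12] w 0.0100
over t=48.6 tcp [0.5123 0.0291 0.141 ] F [ 0.17 -0.23 -1.94] w 0.0099
target [0.51229071 0.02890643]
 t=48.6 tcp [0.5123 0.0291 0.141 ] F [ 0.17 -0.23 -1.94] w 0.0099
h0.056 t=50.6 tcp [0.5124 0.0289 0.0722] F [ 0.63  0.27 -0.55] w 0.0099
h0.051 t=51.1 tcp [0.5123 0.0289 0.0669] F [ 0.6  -1.09 -1.78] w 0.0098
h0.047 t=51.5 tcp [0.5123 0.0289 0.063 ] F [ 0.57 -0.1  -0.9 ] w 0.0099
h0.044 t=51.9 tcp [0.5123 0.0289 0.06  ] F [-0.25  0.5  -1.57] w 0.0100
h0.042 t=52.3 tcp [0.5123 0.0289 0.058 ] F [-0.19 -0.4  -1.58] w 0.0098
h0.040 t=52.7 tcp [0.5123 0.0289 0.056 ] F [ 0.95  0.74 -1.48] w 0.0100
h0.038 t=53.1 tcp [0.5123 0.0289 0.054 ] F [-0.22  0.57 -0.65] w 0.0096
True
```

```bash
python3 - <<'E'
from h import *
release(nest('middle')-.020*EX)
goto([.45,-.25,.3],0)
c=snap("top"); cv2.imwrite("pics/top6.png",cv2.resize(c["image"][110:260,200:360],(640,600),interpolation=cv2.INTER_CUBIC))
f=find(c,'narrow'); print(f)
s=pick(*f[:3])
if abs(s["gripper_width"]-.01)<.0015:
    t=carry('narrow'); s=st()
    if abs(s["gripper_width"]-.01)<.0015: print(lower(t))
E
```

```text
released t=53.7 tcp [0.5123 0.0289 0.054 ] F [-0.43  0.49 -0.35] w 0.0299
(0.6002926025390625, 0.3473124694824219, np.float64(0.0015259967661762327), 91.09813405078737, 51.879933367193615, array([227.90666667, 180.73333333]))
down t=60.6 tcp [0.5812 0.3478 0.0171] F [-0.65 -0.12  0.23] w 0.0500
lengthwise (30) t=61.0 tcp [0.5803 0.3475 0.0168] F [-2.69 -0.6   4.31] w 0.0297
turned t=63.1 tcp [0.5803 0.3473 0.016 ] F [-0.89 -0.38 -0.71] w 0.0504
across (10) t=63.8 tcp [0.5803 0.3473 0.016 ] F [ 0.22  0.4  -0.9 ] w 0.0098
gripped t=64.2 tcp [0.5803 0.3473 0.016 ] F [ 1.07  0.69 -0.06] w 0.0099
lift t=64.7 tcp [0.5811 0.3477 0.0475] F [-0.14 -0.06 -1.05] w 0.0103
over t=68.7 tcp [ 0.5049 -0.0556  0.141 ] F [-0.78 -0.52 -0.91] w 0.0103
target [ 0.50488247 -0.05577012]
 t=68.7 tcp [ 0.5049 -0.0556  0.141 ] F [-0.78 -0.52 -0.91] w 0.0103
h0.056 t=70.7 tcp [ 0.5051 -0.0558  0.0722] F [-0.27 -0.24 -1.11] w 0.0099
h0.051 t=71.1 tcp [ 0.5048 -0.0557  0.0669] F [-0.18  0.73 -1.83] w 0.0103
h0.047 t=71.5 tcp [ 0.5049 -0.0558  0.063 ] F [ 0.17  0.71 -1.93] w 0.0098
h0.044 t=71.9 tcp [ 0.5049 -0.0558  0.06  ] F [ 0.07 -0.72 -1.45] w 0.0098
h0.042 t=72.3 tcp [ 0.5049 -0.0558  0.058 ] F [ 0.19 -0.2  -0.78] w 0.0097
h0.040 t=72.7 tcp [ 0.5049 -0.0558  0.056 ] F [-0.71 -0.16 -1.19] w 0.0100
h0.038 t=73.1 tcp [ 0.5048 -0.0558  0.054 ] F [ 0.1  -0.44 -1.41] w 0.0098
True
```

View pics/top6.png

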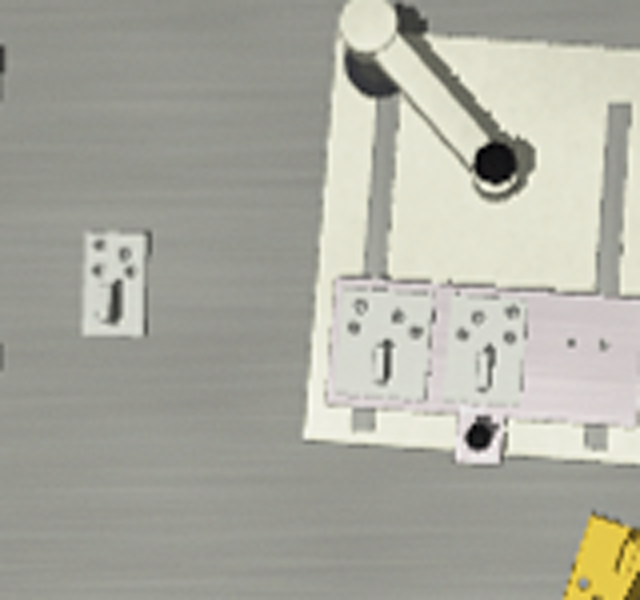

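The wide and middle plates are seated. Release narrow, check seating, then locate the plunger cap by gripping it lightly in two directions.

```bash
python3 - <<'E'
from h import *
release(nest('narrow')-.020*EX)
cap=np.array([.6687,.0162])
goto([*cap,.24],PSI)
c=snap("side"); cv2.imwrite("pics/side7.png",cv2.resize(c["image"][120:300,230:460],None,fx=3,fy=3))
manip.set_gripper(.055,4)
manip.move_linear([*cap,.160],rate=.08); manip.dwell(.3); a=st("free")
manip.set_gripper(0,6); manip.dwell(.3); st("y-grip")
manip.set_gripper(.055); manip.dwell(.1)
goto([*cap,.160],PSI+np.pi/2); manip.dwell(.3); st("free")
manip.set_gripper(0,6); manip.dwell(.3); st("x-grip")
manip.set_gripper(.055); manip.dwell(.1); st("open")
manip.move_linear([*cap,.24],rate=.15)
E
```

```text
released t=73.7 tcp [ 0.5049 -0.0558  0.054 ] F [0.22 0.35 0.44] w 0.0304
free t=77.4 tcp [0.6689 0.0162 0.1605] F [0.46 0.41 0.11] w 0.0551
y-grip t=78.2 tcp [0.6687 0.0161 0.16  ] F [-0.2  -0.02 -0.2 ] w 0.0332
free t=80.5 tcp [0.6687 0.0162 0.16  ] F [-0.5   0.65 -0.49] w 0.0549
x-grip t=81.2 tcp [0.6669 0.0164 0.1593] F [-4.67  0.49  1.46] w 0.0337
open t=81.8 tcp [0.6688 0.0162 0.1601] F [ 0.13 -0.92 -0.19] w 0.0552
```

View pics/side7.png

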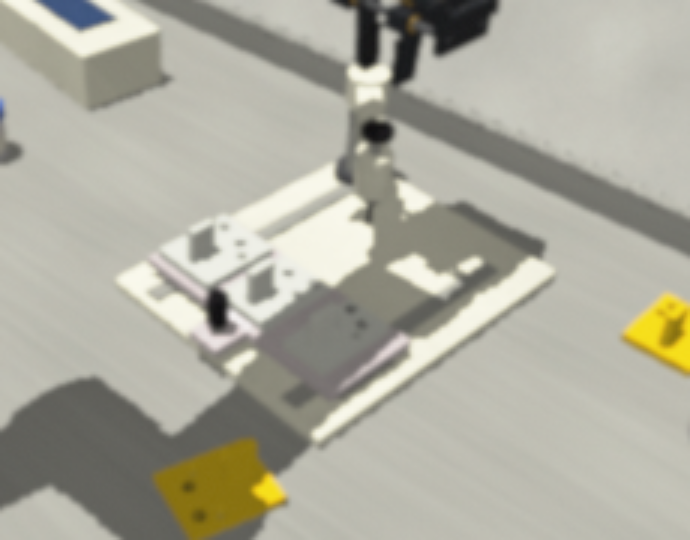

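The side crop doesn't show the narrow plate's tab (expected around (310,330)). I'll look from above.

```bash
python3 - <<'E'
from h import *
goto([.45,-.35,.3],0)
c=snap("top"); cv2.imwrite("pics/top8.png",c["image"])
cv2.imwrite("pics/top8c.png",cv2.resize(c["image"][110:260,200:390],(760,600),interpolation=cv2.INTER_CUBIC))
c=snap("side"); cv2.imwrite("pics/side8.png",cv2.resize(c["image"][120:300,230:460],None,fx=3,fy=3))
E
```

```text
(no output)
```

View pics/top8c.png

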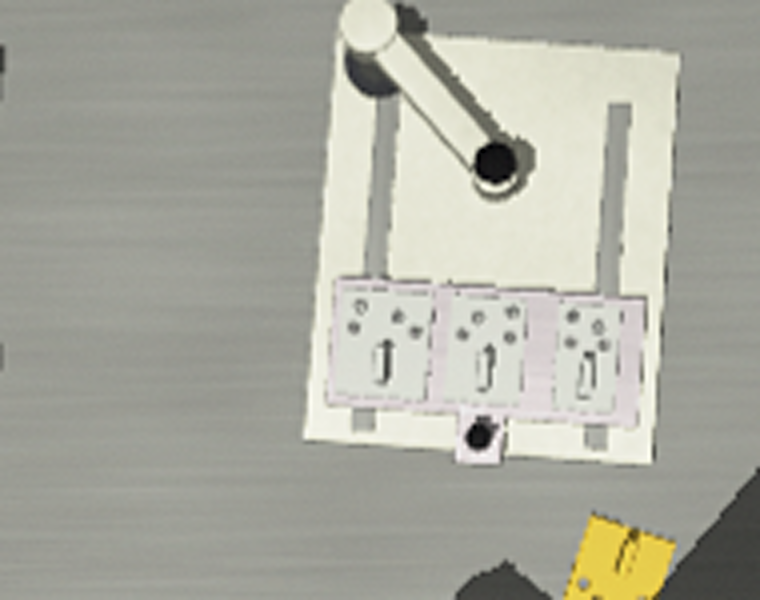

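View pics/side8.png

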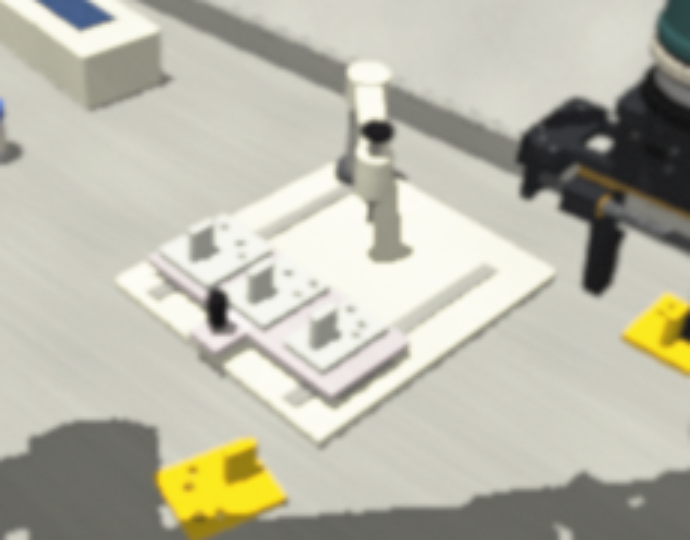

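All three plates are seated; the missing tab was only the gripper's shadow. The cap by contact is (0.6668, 0.0162). Now the first mark.

```bash
cat >> h.py <<'E'
TIP=np.array([.6668,.0162])
MK={'wl':('wide',.030,.022),'wr':('wide',.024,-.010),'ml':('middle',.027,.008),'mr':('middle',.034,-.020),'nl':('narrow',.034,.014),'nr':('narrow',.026,-.008)}
GZ=.054
def ktarget(m):
    n,mx,my=MK[m]; return TIP-(.075+mx)*EX-(OFF[n]+my)*EY
def slide(kfrom,kto,up=.2,rate=.10):
    p=manip.state()["tool_pos"]
    r=near_rot(PSI)
    manip.set_gripper(.045,25)
    manip.move_linear([*kfrom,max(up-.05,.12)],rate=.2,rot=r)
    manip.move_linear([*kfrom,GZ],rate=.15); manip.dwell(.1)
    manip.set_gripper(0,25); s=st("grip")
    manip.move_linear([*kto,GZ],rate=rate); manip.dwell(.3); s=st("slid")
    print("err mm",((s["tool_pos"][:2]-kto)*1000).round(2))
    k=s["tool_pos"][:2].copy()
    manip.set_gripper(.045); manip.dwell(.05); s=st("let go")
    return k
def press():
    p=manip.state()["tool_pos"]
    manip.move_linear([p[0],p[1],.2],rate=.25)
    manip.set_gripper(0,10)
    manip.move_linear([*TIP,.2],rate=.25)
    manip.move_linear([*TIP,.1815],rate=.1)
    manip.move_linear([*TIP,.170],rate=.03); manip.dwell(.35); st("pressed")
    manip.move_linear([*TIP,.2],rate=.15); st("up")
E
python3 - <<'E'
from h import *
for m in MK: print(m,ktarget(m).round(4))
goto([*KN,.2],PSI)
k=slide(KN,ktarget('wl')); print(k); np.save("k.npy",k)
manip.move_linear([*k,.2],rate=.25)
goto([.40,-.40,.3],0)
c=snap("top"); cv2.imwrite("pics/top9.png",cv2.resize(c["image"][110:260,240:430],(760,600),interpolation=cv2.INTER_CUBIC))
carriage(c); st()
E
```

```text
wl [ 0.5529 -0.0812]
wr [ 0.5616 -0.0499]
ml [0.5645 0.0171]
mr [0.56   0.0456]
nl [0.5644 0.0964]
nr [0.5743 0.1176]
grip t=88.3 tcp [0.4578 0.0337 0.0544] F [-0.44 -0.42  2.7 ] w 0.0213
slid t=90.2 tcp [ 0.5531 -0.0811  0.0543] F [-1.41  0.67  4.79] w 0.0215
err mm [0.21 0.15]
let go t=90.8 tcp [ 0.5528 -0.0813  0.0539] F [-0.54 -0.29  0.12] w 0.0449
[ 0.55308091 -0.08109301]
carriage ((793.2573852539062, -277.0616455078125), (67.93257904052734, 86.9994888305664), 88.55084991455078) (399, 108, 21, 26)
 t=93.7 tcp [ 0.4002 -0.3996  0.2995] F [ 0.74 -0.51 -0.09] w 0.0454
```

View pics/top9.png

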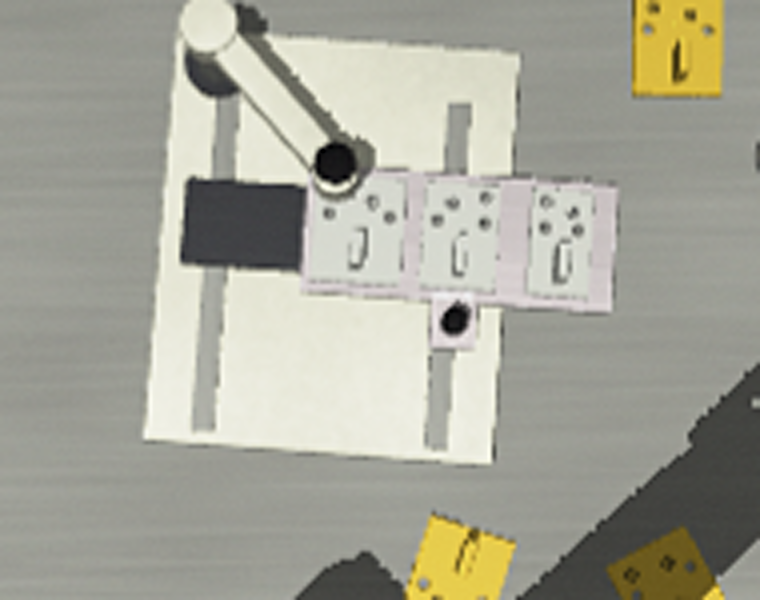

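The wide plate's left ring is hidden under the head. Other features are visible: left hole at crop (329,213), right mark (373,202), right hole (390,217). I'll check those against the prediction.

```bash
cat >> h.py <<'E'
def check(c,kn,z=.048):
    """compare visible rings/holes with predictions for knob at kn"""
    C=kn+.075*EX; g=c["image"].mean(2); D=[]
    F={'wide':[(.012,.026),(.012,-.026),(.030,.022),(.024,-.010)],'middle':[(.012,.02),(.012,-.02),(.027,.008),(.034,-.02)],'narrow':[(.012,.014),(.012,-.014),(.034,.014),(.026,-.008)]}
    for n in F:
        for i,(mx,my) in enumerate(F[n]):
            P=C+mx*EX+(OFF[n]+my)*EY; u,v=proj(c,[[*P,z]])[0]
            ui,vi=int(round(u)),int(round(v)); w=g[vi-3:vi+4,ui-3:ui+4]
            d=np.clip(np.percentile(w,75)-15-w,0,None)
            if d.sum()<40: print(n,i,"not seen"); continue
            yy,xx=np.mgrid[vi-3:vi+4,ui-3:ui+4]
            q=onplane(c,[((d*xx).sum()/d.sum(),(d*yy).sum()/d.sum())],z)[0,:2]
            e=(q-P)*1000; D.append(e); print(n,i,(round(u),round(v)),e.round(1))
    print("median offset mm (x,y)",np.median(D,0).round(2))
E
python3 - <<'E'
from h import *
c=snap("top"); check(c,ktarget('wl'))
E
```

```text
wide 0 (322, 163) [ 3.  -0.4]
wide 1 (337, 164) [2.  1.6]
wide 2 (324, 158) [ 2.8 -2. ]
wide 3 (333, 160) [ 0.7 -0.2]
middle 0 (349, 165) [ 2.2 -0.3]
middle 1 (361, 166) [ 1.8 -0.7]
middle 2 (353, 161) [0.6 0.9]
middle 3 (361, 160) [2.2 0.8]
narrow 0 (376, 167) [ 1.9 -0.1]
narrow 1 (384, 168) [0.2 2.1]
narrow 2 (376, 161) [2.5 1.3]
narrow 3 (383, 163) [-0.1 -1.6]
median offset mm (x,y) [ 1.93 -0.15]
```

```bash
python3 - <<'E'
from h import *
c=snap("top"); c["image"]=cv2.imread("pics/top8.png"); check(c,KN)
E
```

```text
wide 0 (288, 192) [1.3 0.5]
wide 1 (304, 193) [ 0.2 -3. ]
wide 2 (290, 187) [0.6 0.8]
wide 3 (299, 189) [0.5 0.1]
middle 0 (315, 194) [ 2.1 -0.2]
middle 1 (327, 195) [2.4 0.1]
middle 2 (319, 190) [0.1 2. ]
middle 3 (327, 188) [ 2.4 -0.5]
narrow 0 (342, 196) [2.  0.9]
narrow 1 (350, 196) [-0.8  4.5]
narrow 2 (343, 189) [ 2.4 -0.6]
narrow 3 (349, 192) [-0.5 -1.4]
median offset mm (x,y) [0.96 0.09]
```

The camera shows about the same +1 to +2 mm x bias at the front, on the carriage here and on the cap, so relative alignment is within 1 mm. Press.

```bash
python3 - <<'E'
from h import *
manip.set_gripper(0,10)
goto([*TIP,.21],PSI)
manip.move_linear([*TIP,.1815],rate=.1)
manip.move_linear([*TIP,.170],rate=.03); manip.dwell(.35); st("pressed")
manip.move_linear([*TIP,.2],rate=.15); st("up")
E
```

```text
pressed t=97.8 tcp [0.6677 0.0161 0.1733] F [-4.18 -0.85 12.15] w 0.0002
up t=98.1 tcp [0.6675 0.0163 0.2007] F [-0.34 -0.75 -0.45] w 0.0008
```

```bash
python3 - <<'E'
from h import *
kc=ktarget('wl')
k=ktarget('wr'); slide(kc,k,up=.2); press()
E
```

```text
grip t=101.2 tcp [ 0.5532 -0.0813  0.0545] F [-1.58  0.11  3.77] w 0.0214
slid t=102.0 tcp [ 0.562  -0.0493  0.0545] F [-1.42  3.33  5.  ] w 0.0211
err mm [0.34 0.54]
let go t=102.6 tcp [ 0.5616 -0.0499  0.0539] F [-0.62 -0.03 -0.96] w 0.0449
pressed t=106.0 tcp [0.6674 0.0159 0.1733] F [-5.39 -0.63 12.74] w 0.0005
up t=106.3 tcp [0.6675 0.0162 0.2007] F [-0.03 -0.61  0.  ] w 0.0003
```

```bash
python3 - <<'E'
from h import *
k=ktarget('ml'); slide(ktarget('wr'),k,up=.2)
manip.move_linear([*k,.2],rate=.25); goto([.45,-.35,.3],0)
c=snap("top"); check(c,k); cv2.imwrite("pics/top10.png",cv2.resize(c["image"][110:260,240:430],(760,600),interpolation=cv2.INTER_CUBIC))
st()
E
```

```text
grip t=109.3 tcp [ 0.562  -0.0498  0.0545] F [-1.05 -0.3   2.75] w 0.0211
slid t=110.4 tcp [0.5651 0.017  0.0545] F [2.53 1.83 5.56] w 0.0215
err mm [ 0.6  -0.08]
let go t=111.0 tcp [0.5641 0.0171 0.0537] F [-0.26 -0.5  -0.3 ] w 0.0450
wide 0 (293, 160) [ 1.5 -0. ]
wide 1 (308, 161) [2.2 1.1]
wide 2 (294, 155) [1.7 1.4]
wide 3 (304, 158) [-0.6 -1.9]
middle 0 (320, 162) [ 5.1 -3.3]
middle 1 (331, 163) [ 2.1 -0. ]
middle 2 (324, 158) [ 2.3 -1.7]
middle 3 (332, 157) [4.4 4. ]
narrow 0 (347, 164) [ 2.2 -0.1]
narrow 1 (355, 165) [-1.   1.5]
narrow 2 (347, 158) [2.9 0.2]
narrow 3 (353, 160) [ 0.3 -1.1]
median offset mm (x,y) [ 2.15 -0.04]
 t=113.8 tcp [ 0.4501 -0.3495  0.2994] F [ 0.43  0.72 -0.54] w 0.0447
```

View pics/top10.png

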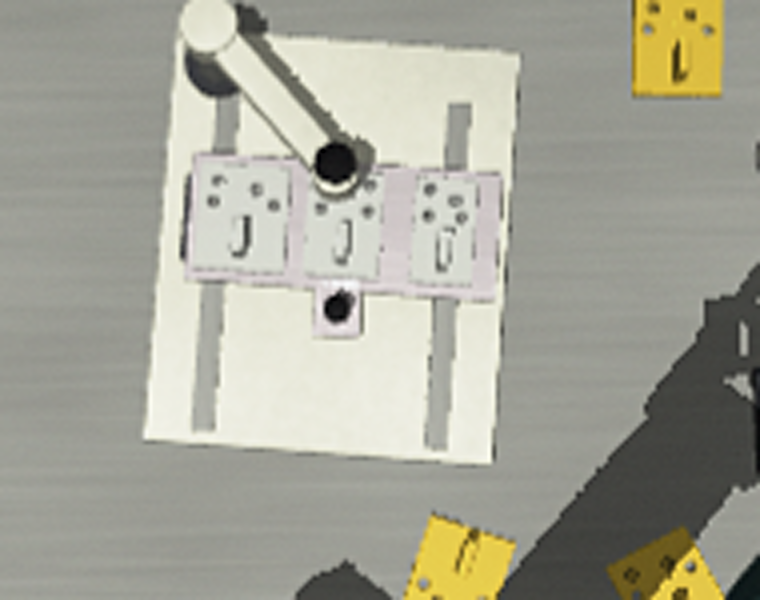

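The plates are still home and the camera offset is stable at +2 mm x, 0 mm y. Press, then the next mark, with a -0.5 mm x trim for the systematic end-of-slide error.

```bash
python3 - <<'E'
from h import *
manip.set_gripper(0,10); goto([*TIP,.21],PSI)
manip.move_linear([*TIP,.1815],rate=.1)
manip.move_linear([*TIP,.170],rate=.03); manip.dwell(.35); st("pressed")
manip.move_linear([*TIP,.2],rate=.15); st("up")
k=ktarget('mr'); slide(ktarget('ml'),k-.0005*EX); press()
E
```

```text
pressed t=117.9 tcp [0.6677 0.0161 0.1733] F [-3.7  -0.37 12.37] w 0.0004
up t=118.3 tcp [0.6675 0.0163 0.2007] F [ 0.39  0.16 -0.78] w 0.0004
grip t=121.1 tcp [0.5648 0.0171 0.0545] F [-0.96  0.43  3.31] w 0.0213
slid t=121.9 tcp [0.56   0.0456 0.0545] F [0.89 2.69 5.09] w 0.0210
err mm [ 0.56 -0.05]
let go t=122.5 tcp [0.5592 0.0456 0.0537] F [-0.22  0.24 -0.2 ] w 0.0449
pressed t=125.8 tcp [0.6673 0.0164 0.1733] F [-5.07  0.65 12.14] w 0.0003
up t=126.1 tcp [0.6675 0.0162 0.2007] F [ 0.23  0.66 -0.06] w 0.0006
```

```bash
python3 - <<'E'
from h import *
k=ktarget('nl'); slide(ktarget('mr'),k-.0005*EX); 
manip.move_linear([*k,.2],rate=.25); goto([.45,-.35,.3],0)
c=snap("top"); check(c,k); cv2.imwrite("pics/top11.png",cv2.resize(c["image"][110:260,200:390],(760,600),interpolation=cv2.INTER_CUBIC))
st()
E
```

```text
grip t=129.0 tcp [0.5603 0.0456 0.0545] F [-0.48 -0.46  3.17] w 0.0213
slid t=130.0 tcp [0.5646 0.0964 0.0545] F [2.1  2.05 4.81] w 0.0212
err mm [ 0.71 -0.06]
let go t=130.6 tcp [0.5636 0.0964 0.0537] F [ 0.24 -0.72 -0.4 ] w 0.0452
wide 0 (269, 161) [1.1 0.5]
wide 1 (285, 162) [-0.3 -1.9]
wide 2 (271, 156) [-0.2  0.9]
wide 3 (280, 158) [1.  0.5]
middle 0 (296, 163) [1.9 0.1]
middle 1 (308, 163) [ 2.1 -0. ]
middle 2 (300, 158) [1.6 0.9]
middle 3 (308, 157) [ 2.2 -0. ]
narrow 0 (323, 165) [2.  0.2]
narrow 1 (331, 165) [-0.1  2.9]
narrow 2 (324, 158) [ 2.6 -2. ]
narrow 3 (330, 161) [0.6 0.5]
median offset mm (x,y) [1.35 0.37]
 t=133.3 tcp [ 0.4502 -0.3493  0.2993] F [-1.66  0.   -0.07] w 0.0447
```

View pics/top11.png

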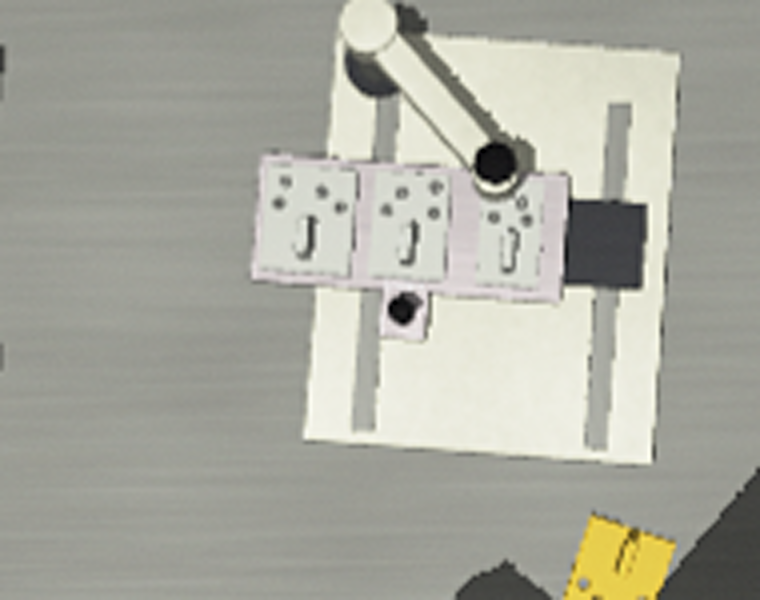

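The plates are home and the offset is unchanged. I press narrow-left, then slide to narrow-right and press that. After that I draw the carriage out and check.

```bash
python3 - <<'E'
from h import *
manip.set_gripper(0,10); goto([*TIP,.21],PSI)
manip.move_linear([*TIP,.1815],rate=.1)
manip.move_linear([*TIP,.170],rate=.03); manip.dwell(.35); st("pressed")
manip.move_linear([*TIP,.2],rate=.15); st("up")
k=ktarget('nr'); slide(ktarget('nl'),k-.0005*EX); 
manip.move_linear([*k,.2],rate=.25); goto([.45,-.35,.3],0)
c=snap("top"); check(c,k); st()
E
```

```text
pressed t=137.4 tcp [0.6677 0.0162 0.1733] F [-4.42 -0.87 12.17] w 0.0006
up t=137.7 tcp [0.6675 0.0162 0.2007] F [ 0.4  -0.7  -0.04] w 0.0005
grip t=140.8 tcp [0.5647 0.0965 0.0545] F [-1.87 -0.79  2.75] w 0.0212
slid t=141.4 tcp [0.5744 0.1177 0.0545] F [0.78 2.95 5.15] w 0.0214
err mm [0.65 0.02]
let go t=142.0 tcp [0.5736 0.1176 0.0537] F [ 0.39 -0.38 -1.13] w 0.0449
wide 0 (263, 158) [0.7 0.6]
wide 1 (278, 159) [1.1 1.1]
wide 2 (265, 153) [0.5 0.6]
wide 3 (274, 155) [ 1.  -0.4]
middle 0 (290, 160) [ 2.  -0.3]
middle 1 (302, 161) [ 0.7 -1.8]
middle 2 (294, 156) [0.4 1.7]
middle 3 (302, 154) [2.6 0.5]
narrow 0 (317, 162) [ 1.7 -1.7]
narrow 1 (325, 162) [4.2 2. ]
narrow 2 (317, 155) [ 4.3 -4.9]
narrow 3 (324, 158) [ 1.5 -2.3]
median offset mm (x,y) [1.3 0.1]
 t=144.7 tcp [ 0.4502 -0.3493  0.2993] F [-0.34 -0.4   0.59] w 0.0447
```

```bash
python3 - <<'E'
from h import *
manip.set_gripper(0,10); goto([*TIP,.21],PSI)
manip.move_linear([*TIP,.1815],rate=.1)
manip.move_linear([*TIP,.170],rate=.03); manip.dwell(.35); st("pressed")
manip.move_linear([*TIP,.2],rate=.15); st("up")
k=KN+.0005*EX; slide(ktarget('nr'),k)
manip.move_linear([*k,.2],rate=.2); goto([.45,-.35,.3],0)
c=snap("top"); check(c,k); st()
cv2.imwrite("pics/top12.png",cv2.resize(c["image"][90:290,160:480],None,fx=2.4,fy=2.4,interpolation=cv2.INTER_CUBIC))
c=snap("side"); cv2.imwrite("pics/side12.png",cv2.resize(c["image"][120:300,200:500],None,fx=2.6,fy=2.6))
E
```

```text
pressed t=148.8 tcp [0.6677 0.0161 0.1733] F [-4.5  -0.39 13.09] w 0.0002
up t=149.1 tcp [0.6675 0.0163 0.2007] F [-0.66  0.05 -0.3 ] w 0.0008
grip t=152.2 tcp [0.5746 0.1178 0.0545] F [-0.55 -0.63  2.8 ] w 0.0211
slid t=154.1 tcp [0.4582 0.0334 0.0545] F [1.3  1.12 8.3 ] w 0.0212
err mm [ 0.16 -0.28]
let go t=154.7 tcp [0.4577 0.0336 0.0538] F [ 0.84 -0.08 -0.11] w 0.0453
wide 0 (288, 192) [0.9 0. ]
wide 1 (304, 193) [-0.8 -3.2]
wide 2 (290, 186) [1.7 0.3]
wide 3 (299, 189) [0.3 0.2]
middle 0 (315, 194) [ 1.7 -0. ]
middle 1 (327, 194) [ 2.2 -0.1]
middle 2 (319, 189) [ 1.7 -0.1]
middle 3 (327, 188) [ 1.8 -0.5]
narrow 0 (342, 196) [1.4 1.3]
narrow 1 (350, 196) [-0.8  4.1]
narrow 2 (343, 189) [ 1.6 -1. ]
narrow 3 (349, 192) [-2.4 -2. ]
median offset mm (x,y) [ 1.51 -0.07]
 t=157.6 tcp [ 0.4501 -0.3494  0.2995] F [ 0.46  0.19 -0.05] w 0.0450
```

View pics/top12.png

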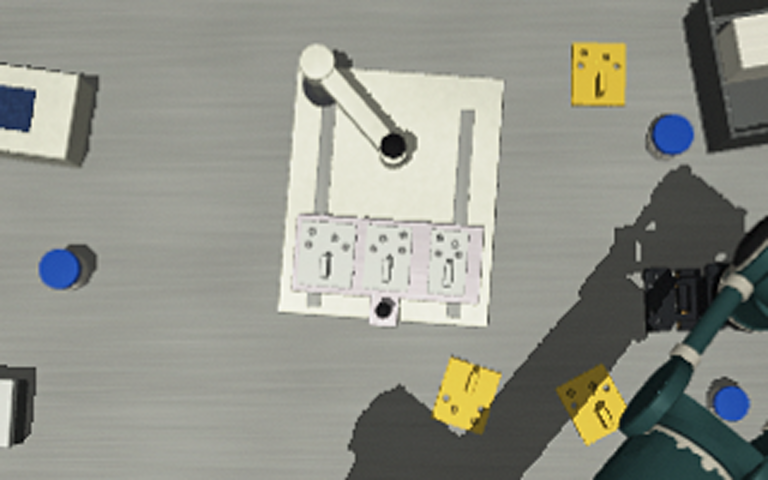

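View pics/side12.png

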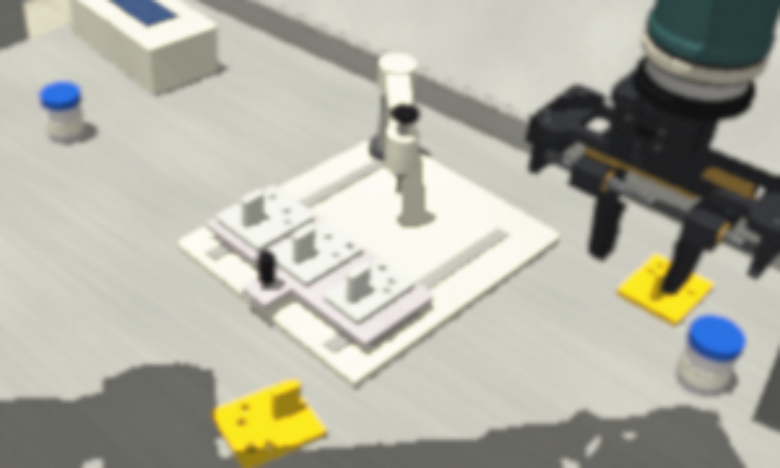

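The carriage is out at the front, and all three plates sit flush on their pins (top crop (325,253), (388,258), (449,262)). The jars stand where they were, and the arm touches nothing. Handing in.

```bash
python3 - <<'E'
from h import *
order.close_job(); st()
E
```

```text
the job is handed in; nothing more can be done
the job is handed in; nothing more can be done
```

I loaded all three plates (wide, middle and narrow) on their own pins with the tabs on the knob side. I then marked the six rings in the required order, drew the carriage back to the front and handed the job in at about 158 s. No verdict is reported.

- **Plates:** the last pictures show all three square and flush on the carriage. The jars and the yellow look-alikes were left alone.
- **Presses:** each of the six reached a tool height of 173.3 mm with about 12 N, which is practically full travel.
- **Disagreement:** the camera read ring and hole positions 1 to 2 mm further back (x) than my contact measurements. The plunger cap showed the same offset, so I took it as camera bias and trusted contact. I put ring-to-tip alignment at about 1 mm, against the 3 mm allowed.
- **Limit of the checks:** each ring was hidden under the head while it was pressed, so its alignment was inferred from the knob position. I also checked four of the six against other visible features first. The right rings of the wide and middle plates had only the knob position.

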